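# Take the die section out of the vise and tip its stepped face up to inspect it

### The arm

A 7-joint arm with a two-finger parallel gripper is mounted at the origin on the work surface. World frame = base frame: x ahead of the robot, y to its left, z up, the work surface at z = 0. Lengths are in m, angles in rad, forces in N, time in s.
With the tool pointing down it reaches from about 0.425 to 0.925 m from the base axis. Payload 6.8 kg.
Tool frame: the origin (TCP) lies midway between the tips of the shut fingers; the grasp point (between the pads) lies 19 mm behind it; z points along the fingers, y is the line along which they close (so a half turn about z gives the same grasp; the last joint's range is limited). The gripper opens to 85 mm and grips with 20 to 120 N. Pads are 22 mm wide; open, the fingers measure 114 mm over their backs; the gripper's body (76 mm by 85 mm) begins 54 mm behind the grasp point. The pads swing forward as they close: fully open they stand 13 mm farther back than shut.
Start: joints at [-1.384, 0.477, 0.022, 1.555, -0.011, 1.109, -0.083], TCP at [0.196, 0.646, 0.231] pointing down, gripper open.
Joint ranges: [-2.96, 2.96], [-0.34, 2.1], [-1.41, 1.46], [0.24, 2.44], [-1.37, 4.51], [0.17, 1.92], [-2.96, 2.96]. Speed limits (rad/s): [2.39, 2.39, 3.14, 3.14, 3.14, 3.14, 3.14].

### API

Orientations are given as a unit quaternion [w, x, y, z].
In Python, from station import * gives the robot as it stands. The module is installed in compiled form; this text tells all that it offers.
- The arm moves only by the shell command python3 -m jog 'ROWS' [OPENING] [FORCE]. ROWS is JSON, a list of rows, each an object of numbers: "x", "y", "z": the shift along the tool's x, y, z in m; "ax", "ay", "az": the turn, a rotation vector about the tool's x, y, z in rad. In form: [{"x": .., "y": .., "z": .., "ax": .., "ay": .., "az": ..}, ...]. A call has 1 to 12 rows; each row is the pose to reach, as a shift and turn from the pose commanded when the call began, along the tool's axes at that moment; what a row does not reach only later rows make up. A row lasts 1/10 s, in which the tool goes at most 50 mm and 8.59 degrees, less where a joint would pass 70% of its speed; a pose out of reach is approached as far as the arm can. A call with a gripper value outside its range is refused whole. OPENING is the opening, from 0 (shut) to 1 (fully open), set as the call begins (- or left out, the last holds). The fingers move at their own pace and stop on an object; FORCE is the grip in N (left out, the last holds). Time passes only in rows, so rows that repeat a pose let the fingers close. It gives the time, the measured TCP pose, the force, the opening and the grip force at its end, in the units of the state.
- get_obs(): the state, without advancing time (a new reading comes with each control period).
- read_camera(name): name is "side" or "top"; returns the picture (384x512x3 uint8, red, green, blue); there is no depth.
- camera_params(name): a dict with "K" (3x3 intrinsics, pixels), "D" ([k1, k2, p1, p2, k3] as OpenCV has them; the pictures are not rectified), "origin" and "attitude" of the camera in the world. Camera axes: x right, y up, looking along -z (the intrinsics and any distortion apply to the point x, -y, -z); pixel columns grow to the right and rows downward; lengths in m; the calibration is good to about 2 mm. A picture is of the moment at which its call begins. camera_params takes no time and is no camera call.
- hand_in(): hands the job in; it is judged then, once.
The state is a dict: "t": time; "q": joint angles; "joint_vel": joint speeds; "joint_torque": joint torques, N m; "eef_pos": TCP position; "tool_rot": TCP orientation; "contact_force": force on the tool from outside, world axes, zero at the start; "torque": the same for the moment, N m; "gripper_width": opening from 0.0 (shut) to 1.0 (fully open); "grasp_force": force on a finger pad.
Only numpy, scipy, OpenCV 4.12 (cv2) and the standard library are available. Lean on these libraries where they do the work, as an engineer would, in place of code of your own. Each camera call takes 0.05 s, during which the arm holds its last target. There are 200 camera calls.

### The job

Slacken the bench vise by swinging the left end of its tommy bar (left as seen from the robot) down about a quarter turn, leaving the die section standing in the jaws. Then draw the die section straight up out of the jaws, tip it over by about 45 degrees so that its stepped far face turns up to the light, and finish holding it still like that in the gripper, with its lowest edge at least 5 cm above the jaw tops. Leave the other things lying where they are.

Things in the scene. Friction and masses are not known exactly. Their poses are not given: they have to be found in the camera images.
- section_centre (a point): Centre of the ground steel die section: 22 mm thick (x, clamped by the jaws), 32 mm wide (y, bare sides to grip), 84 mm tall (z), 0.45 kg. Its foot stands 86 mm above the bench on the vise's throat floor; the jaws cover the lowest 32 mm. The far face (+x, away from the robot) is the stepped one: its top 16 mm is cut back 8 mm and it shows three dark holes.
- heel_edge (a point): Middle of the near lower edge of the die section (11 mm towards the robot from the centre of its foot): its lowest edge once the stepped face is tipped up. Same axes as section_centre, and 42 mm below it at the start.
- jaw_top (a point): Fixed point of the green cast-iron bench vise: middle of the closed jaws at the height of the jaw tops, 118 mm above the bench. x lies along the screw, away from the robot; y along the 66 mm wide jaws, to the left; z up. The far jaw is fixed; the near one (30 mm thick) moves towards the robot as the screw is slackened.
- screw_head (a point): Middle of the tommy bar, on the screw's axis: 97 mm from jaw_top towards the robot along -x and 70 mm above the bench. Same axes as jaw_top. It travels with the near jaw.
- bar_end (a point): Centre of the 15 mm ball on the left end of the steel tommy bar (8 mm round, a ball at each end, 58 mm from the middle). The bar turns about the screw's axis, in the upright plane through screw_head; at the start this ball stands 32 to 55 degrees above the level. Pressing it down slackens the vise.
- vise_handle (a joint): Turn of the tommy bar and screw, rad, counter-clockwise as the robot sees it. 0: tight, left end 55 degrees up; starts at 0 to 0.4. 10 mm lead: the jaw lets go at about 0.7, a quarter turn from the start gives 1.5 to 2 mm of play. About 0.16 N m of friction; stays where it is left. Until slackened the section is clamped fast.
- micrometer: Chrome outside micrometer, about 125 x 50 mm and 18 mm thick, lying flat on the black cast-iron inspection plate (300 x 220 mm, 30 mm high) left of the vise. Not needed. Origin at its underside, below the spindle.
- radius_block: Steel radius block, 50 x 26 x 29 mm with a half-round top, on the inspection plate. Not needed. Origin at the centre of its underside.
- dial_cover: Round brass dial face cover, 58 mm across and 7 mm thick, lying on the inspection plate. Not needed. Origin at the centre of its underside.
- pin_chuck: Black pin chuck, 12 mm thick and 105 mm long, lying on the bench right of the vise. Not needed. Origin at its underside near mid-length.
Not all that is in view belongs to the job. Of the things like the part that bears jaw_top, leave any that is blue or brown; of the rest the larger one is meant.

How it is judged:
On the way, in this order (a step that is already met when the one before it is completed fails the run):
1. the vise is slackened (bar turned to at least 1.2 rad) with the die section still standing in the jaws (value of joint vise_handle above 1.2 rad and z of section_centre in the frame of jaw_top below 0.018 m), for 0.2 s.
2. the die section is drawn upright out of the jaws, its foot above the jaw tops, held in the gripper (z of section_centre in the frame of jaw_top above 0.044 m and angle between section_centre's own z axis and vertical below 0.3 rad and horizontal distance between section_centre and jaw_top below 0.04 m and contact force between die_section and the fingers above 1 N), for 0.1 s.
At the end, for the whole second after the job is handed in: The gripper holds the die section still, clear of the vise, its lowest edge at least 47 mm above the jaw tops (5 cm asked); the stepped face's normal is 30 to 60 degrees from straight up (45 asked), the sides level within 17 degrees, the top end up; the vise is still slack (contact force between die_section and the fingers above 1 N and contact force between die_section and vise below 0.1 N and z of heel_edge in the frame of jaw_top above 0.047 m and angle between section_centre's own x axis and vertical between 0.52 and 1.05 rad and angle between section_centre's own y axis and vertical between 1.27 and 1.87 rad and angle between section_centre's own z axis and vertical below 1.1 rad and linear speed of die_section below 0.02 m/s and angular speed of die_section below 0.15 rad/s and value of joint vise_handle above 1.2 rad); the arm keeps its last pose, push and grip.
It fails at once if the die section is dropped out of the vise (height (world z) of section_centre below 0.1 m).
It fails at once if another thing is moved by more than 15 mm (distance of any of micrometer, radius_block, dial_cover, pin_chuck from where it was at the start of the episode above 0.015 m).
It also fails if it takes over 54 s, if anything falls off the work surface, if the arm or the gripper's body presses on something with over 40 N, if the wrist force passes 120 N, or if a joint passes its speed limit or range.

## Working session

There is one attempt and no reset: what is moved stays moved. The work goes in short steps, Python scripts to look and compute and a shell command to move; the robot and the scene stay as the last step left them, time stands still between calls to the robot, and variables do not carry over. Pictures are saved under pics/ and viewed, at most 10 in all, crops included, and the job is handed in when it is done.

```bash
mkdir -p pics; cat > h.py <<'E'
from station import *
import numpy as np, cv2
from scipy.spatial.transform import Rotation as R
def cam(n):
    p=camera_params(n); return p
def Rm(att):
    a=np.array(att,float)
    return a if a.shape==(3,3) else R.from_quat(a[[1,2,3,0]]).as_matrix()
def ray(n,u,v):
    p=cam(n); K=np.array(p["K"]);D=np.array(p["D"])
    x,y=cv2.undistortPoints(np.array([[[u,v]]],float),K,D)[0,0]
    return np.array(p["origin"],float), Rm(p["attitude"])@np.array([x,-y,-1.])
def onz(n,u,v,z):
    o,d=ray(n,u,v); return o+d*(z-o[2])/d[2]
def onx(n,u,v,x):
    o,d=ray(n,u,v); return o+d*(x-o[0])/d[0]
def tri(a,b):
    (o1,d1),(o2,d2)=ray(*a),ray(*b); d1/=np.linalg.norm(d1);d2/=np.linalg.norm(d2)
    s=np.linalg.lstsq(np.c_[d1,-d2],o2-o1,rcond=None)[0]
    p,q=o1+s[0]*d1,o2+s[1]*d2; return (p+q)/2,np.linalg.norm(p-q)
def proj(n,P):
    p=cam(n);c=(np.array(P,float)-np.array(p["origin"]))@Rm(p["attitude"])
    c=c*[1,-1,-1]
    return cv2.projectPoints(c.reshape(1,1,3),np.zeros(3),np.zeros(3),np.array(p["K"]),np.array(p["D"]))[0].ravel()
def snap(n,f,crop=None,k=1):
    im=read_camera(n); cv2.imwrite(f"pics/raw_{f}.png",im[:,:,::-1])
    if crop: x0,y0,x1,y1=crop; im=im[y0:y1,x0:x1]
    im=cv2.resize(im,None,fx=k,fy=k,interpolation=cv2.INTER_CUBIC)
    cv2.imwrite(f"pics/{f}.png",im[:,:,::-1])
E
python3 - <<'E'
from h import *
snap("side","s0",k=1.5);snap("top","t0",k=1.5)
for n in("side","top"):print(camera_params(n))
print(get_obs())
E
```

```text
{'K': array([[449.77105149,   0.        , 252.62500353],
       [  0.        , 449.77105149, 194.60898877],
       [  0.        ,   0.        ,   1.        ]]), 'D': array([0.04341276, 0.        , 0.        , 0.        , 0.        ]), 'origin': array([ 0.04239503, -0.76628594,  0.82467021]), 'attitude': array([ 0.86380554,  0.4171388 , -0.11442014, -0.25834714])}
{'K': array([[382.72849999,   0.        , 256.8726696 ],
       [  0.        , 382.72849999, 191.26135729],
       [  0.        ,   0.        ,   1.        ]]), 'D': array([-0.01761906,  0.        ,  0.        ,  0.        ,  0.        ]), 'origin': array([ 0.43621302, -0.00335776,  1.06191278]), 'attitude': array([ 0.71263111,  0.03154035, -0.04462412, -0.69940746])}
{'t': 0.1, 'q': array([-1.38412375,  0.47777224,  0.02238449,  1.55634769, -0.01148163,
        1.10929069, -0.08309496]), 'joint_vel': array([-6.45304675e-04, -2.99765589e-03, -1.49561662e-05, -2.68949288e-03,
       -1.12059644e-03, -2.09309201e-03, -1.34767124e-03]), 'joint_torque': array([ 3.74359981e-03, -5.97762930e+01,  1.61324121e+00, -2.81951362e+01,
        1.28652304e-02,  5.09022415e-03,  3.60912580e-06]), 'eef_pos': array([0.19598884, 0.64536566, 0.23038907]), 'tool_rot': array([-4.42869355e-05,  1.46855117e-01,  9.89157652e-01, -8.43505531e-04]), 'contact_force': array([ 1.05929115, -0.05957599,  0.75278429]), 'torque': array([-0.03449872, -0.00690147, -0.01846768]), 'grasp_force': 0.0, 'gripper_width': 1.0011254318365264}
```

View pics/s0.png

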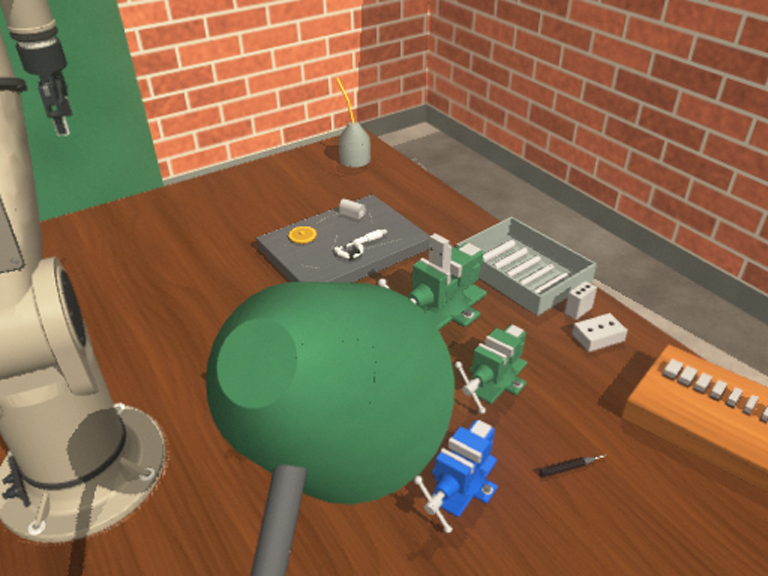

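View pics/t0.png

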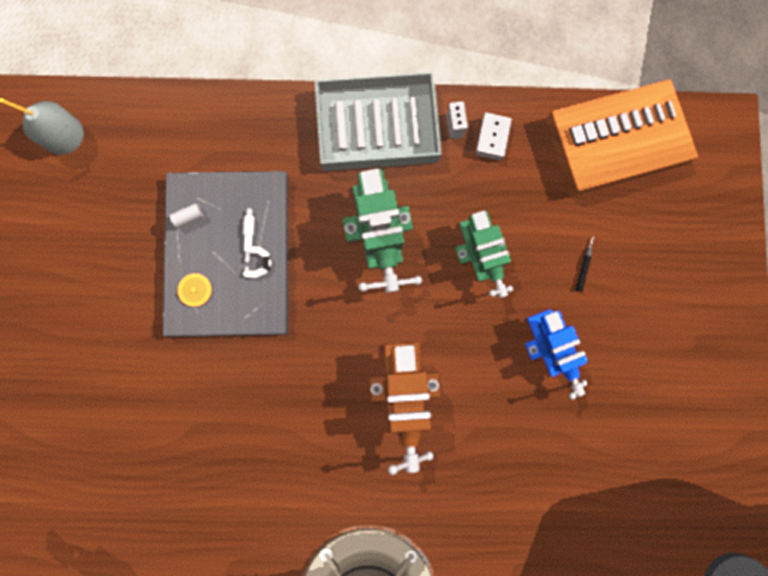

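Candidates (1.5x view pixels, top): large green vise (380,215) with a section standing in it, small green vise (487,245), blue (560,350), brown (405,390). The large green one fits; in the side view it stands at (445,280), partly behind a lamp, with its left ball at (383,284). I'll check with one close crop.

```bash
python3 - <<'E'
import cv2,numpy as np
s=cv2.imread('pics/raw_s0.png')[150:225,240:340];t=cv2.imread('pics/raw_t0.png')[105:205,215:295]
s=cv2.resize(s,None,fx=4,fy=4,interpolation=cv2.INTER_CUBIC);t=cv2.resize(t,None,fx=5,fy=5,interpolation=cv2.INTER_CUBIC)
c=np.zeros((500,800,3),np.uint8);c[:300,:400]=s;c[:,400:]=t;cv2.imwrite('pics/c0.png',c)
E
```

```text
(no output)
```

View pics/c0.png

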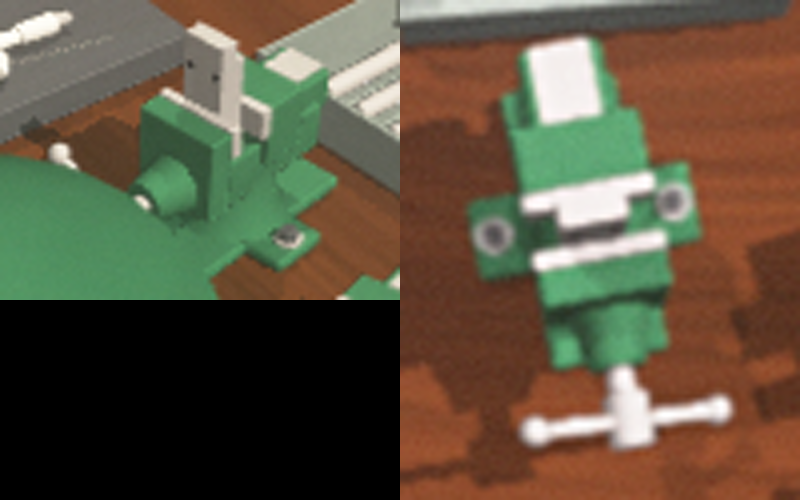

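The crop confirms it: the die section stands in the large green vise (side crop (210,75)); the left ball is at crop (60,155) in the side view and (535,430) in the top view. Now turning these pixels into positions.

```bash
python3 - <<'E'
from h import *
T=lambda u,v:("top",215+(u-400)/5-.4,105+v/5-.4)
S=lambda u,v:("side",240+u/4-.4,150+v/4-.4)
b,e=tri(S(60,155),T(535,430));print("ball",b,e)
f=[onz(*T(*p),.118) for p in((523,203),(655,180),(533,262),(667,238))]
for p in f:print("jaw",p)
d=(f[0]-f[1])+(f[2]-f[3]);yaw=np.arctan2(-d[0],d[1]);print("yaw",yaw,np.linalg.norm(f[0]-f[1]),np.linalg.norm(f[2]-f[3]))
jt=np.mean(f,0);ex=np.array([np.cos(yaw),np.sin(yaw),0]);ey=np.array([-ex[1],ex[0],0])
print("jt",jt,"gap",(f[0]+f[1]-f[2]-f[3])/2@ex)
sc=jt-.097*ex;sc[2]=.07;print("screw",sc,"ball rel",(b-sc)@ex,(b-sc)@ey,b[2]-.07,np.linalg.norm(b-sc))
print("section top",onz(*T(593,195),.17))
for p in((188,30),(212,22),(242,40),(213,48)):print("sec tops side",onz(*S(*p),.17))
a=onz(*T(535,430),b[2]);c=onz(*T(718,408),.14-b[2]);print("right",c,"mid",(a+c)/2,"yaw bar",np.arctan2(-(a-c)[0],(a-c)[1]))
E
```

```text
ball [0.54052066 0.01884361 0.09967145] 0.0020011502611949955
jaw [0.6539947  0.02651026 0.118     ]
jaw [ 0.66727743 -0.0396598   0.118     ]
jaw [0.62399224 0.02082044 0.118     ]
jaw [ 0.63768153 -0.04613808  0.118     ]
yaw 0.1998955334994849 0.0674900516912053 0.0683435488488889
jt [ 0.64573647 -0.0096168   0.118     ] gap 0.03041389152899333
screw [ 0.550668   -0.02887779  0.07      ] ball rel -0.0004693950756539749 0.04878607051510815 0.02967144674695532 0.05710250222275342
section top [ 0.64660684 -0.00828839  0.17      ]
sec tops side [0.63153886 0.00680502 0.17      ]
sec tops side [0.64986506 0.00549594 0.17      ]
sec tops side [ 0.65329741 -0.0219335   0.17      ]
sec tops side [ 0.63259209 -0.0186969   0.17      ]
right [ 0.56175881 -0.07848437  0.04032855] mid [ 0.55158237 -0.03005741  0.07      ] yaw bar 0.20712614683392286
```

Measurements agree with the given sizes: jaws 67 mm, ball 57 mm from the screw head, yaw 0.20. The ball is at about 31°, so the handle starts near 0.4. I'll write a helper that prints row values for a target pose.

```bash
cat >> h.py <<'E'
YAW=.20; EX=np.array([np.cos(YAW),np.sin(YAW),0]);EY=np.array([-EX[1],EX[0],0]);JT=np.array([.6457,-.0096,.118]);SC=np.array([.5507,-.0289,.07])
def toolR(tilt=0): # tilt>0: fingers swing away from robot (stepped face up)
    return R.from_matrix(R.from_rotvec(-tilt*EY).as_matrix()@np.c_[-EX,EY,[0,0,-1]])
def rows(P,tilt=0,base=None):
    o=get_obs();q=np.array(o["tool_rot"]);r=R.from_quat(q[[1,2,3,0]]);p=np.array(o["eef_pos"])
    print("t",o["t"],"at",p.round(4),"shift",(r.inv().apply(np.array(P)-p)).round(4),"turn",(r.inv()*toolR(tilt)).as_rotvec().round(4))
E
python3 - <<'E'
from h import *
rows(JT+[0,0,.20]-.10*EX)
E
```

```text
t 0.1 at [0.196  0.6454 0.2304] shift [-0.5326 -0.5437 -0.0866] turn [-1.700e-03 -3.000e-04 -4.948e-01]
```

```bash
python3 -m jog '[{"x":-0.04,"y":-0.05,"z":-0.08,"az":-0.12},{"x":-0.08,"y":-0.09,"z":-0.086,"az":-0.25},{"x":-0.12,"y":-0.13,"z":-0.086,"az":-0.37},{"x":-0.16,"y":-0.17,"z":-0.086,"az":-0.495},{"x":-0.2,"y":-0.205,"z":-0.086,"az":-0.495},{"x":-0.235,"y":-0.24,"z":-0.086,"az":-0.495},{"x":-0.27,"y":-0.275,"z":-0.086,"az":-0.495},{"x":-0.305,"y":-0.31,"z":-0.086,"az":-0.495},{"x":-0.34,"y":-0.345,"z":-0.086,"az":-0.495},{"x":-0.375,"y":-0.38,"z":-0.086,"az":-0.495},{"x":-0.41,"y":-0.415,"z":-0.086,"az":-0.495},{"x":-0.44,"y":-0.45,"z":-0.086,"az":-0.495}]' 0 60
python3 - <<'E'
from h import *
rows(JT+[0,0,.20]-.10*EX)
E
```

```text
t 0.1 at [0.196  0.6454 0.2304] shift [-0.5326 -0.5437 -0.0866] turn [-1.700e-03 -3.000e-04 -4.948e-01]validation failed for argument at $[0]...
```

```bash
python3 -m jog '[{"x":-0.04,"y":-0.05,"z":-0.08,"ax":0,"ay":0,"az":-0.12},{"x":-0.08,"y":-0.09,"z":-0.086,"ax":0,"ay":0,"az":-0.25},{"x":-0.12,"y":-0.13,"z":-0.086,"ax":0,"ay":0,"az":-0.37},{"x":-0.16,"y":-0.17,"z":-0.086,"ax":0,"ay":0,"az":-0.495},{"x":-0.2,"y":-0.205,"z":-0.086,"ax":0,"ay":0,"az":-0.495},{"x":-0.235,"y":-0.24,"z":-0.086,"ax":0,"ay":0,"az":-0.495},{"x":-0.27,"y":-0.275,"z":-0.086,"ax":0,"ay":0,"az":-0.495},{"x":-0.305,"y":-0.31,"z":-0.086,"ax":0,"ay":0,"az":-0.495},{"x":-0.34,"y":-0.345,"z":-0.086,"ax":0,"ay":0,"az":-0.495},{"x":-0.375,"y":-0.38,"z":-0.086,"ax":0,"ay":0,"az":-0.495},{"x":-0.41,"y":-0.415,"z":-0.086,"ax":0,"ay":0,"az":-0.495},{"x":-0.44,"y":-0.45,"z":-0.086,"ax":0,"ay":0,"az":-0.495}]' 0 60
python3 - <<'E'
from h import *
rows(JT+[0,0,.20]-.10*EX)
E
```

```text
t: 1.3
eef_pos: [0.4621, 0.1356, 0.3172]
tool_rot: [0.0, -0.1, 0.995, 0.0]
contact_force: [1.3, -0.1, 0.4]
gripper_width: -0.001
grasp_force: 0.0
t 1.3 at [0.4621 0.1356 0.3172] shift [-0.051  -0.1788 -0.0008] turn [0.0002 0.0001 0.0003]
```

```bash
python3 -m jog '[{"x":-0.01,"y":-0.04,"z":0,"ax":0,"ay":0,"az":0},{"x":-0.02,"y":-0.08,"z":0,"ax":0,"ay":0,"az":0},{"x":-0.035,"y":-0.12,"z":0,"ax":0,"ay":0,"az":0},{"x":-0.051,"y":-0.16,"z":0,"ax":0,"ay":0,"az":0},{"x":-0.051,"y":-0.179,"z":0,"ax":0,"ay":0,"az":0},{"x":-0.06,"y":-0.179,"z":0.01,"ax":0,"ay":-0.14,"az":0},{"x":-0.07,"y":-0.179,"z":0.02,"ax":0,"ay":-0.28,"az":0},{"x":-0.08,"y":-0.179,"z":0.03,"ax":0,"ay":-0.42,"az":0},{"x":-0.09,"y":-0.179,"z":0.04,"ax":0,"ay":-0.56,"az":0},{"x":-0.1,"y":-0.179,"z":0.06,"ax":0,"ay":-0.7,"az":0},{"x":-0.11,"y":-0.179,"z":0.08,"ax":0,"ay":-0.785,"az":0},{"x":-0.11,"y":-0.179,"z":0.08,"ax":0,"ay":-0.785,"az":0}]'
python3 - <<'E'
from h import *
rows(JT+[0,0,.12]-.04*EX,.785); print(get_obs()["q"].round(3))
rows(SC+.0515*EY-.003*EX+[0,0,.065])
E
```

```text
t: 2.5
eef_pos: [0.6064, 0.0114, 0.2589]
tool_rot: [0.337, -0.088, 0.936, 0.057]
contact_force: [0.3, 1.2, 0.3]
gripper_width: 0.002
grasp_force: 0.0
t 2.5 at [0.6064 0.0114 0.2589] shift [ 0.0169 -0.0293  0.0113] turn [ 0.0386 -0.0888 -0.0296]
[-0.619  0.084  0.614  2.243 -0.962  0.245  2.609]
t 2.5 at [0.6064 0.0114 0.2589] shift [0.1303 0.0173 0.0538] turn [ 0.0479  0.696  -0.0128]
```

```bash
python3 -m jog '[{"x":0.0,"y":-0.03,"z":0.0,"ax":0.02,"ay":-0.09,"az":-0.03},{"x":0.0,"y":-0.03,"z":0.0,"ax":0.02,"ay":-0.09,"az":-0.03},{"x":0.0,"y":-0.03,"z":0.0,"ax":0.02,"ay":-0.09,"az":-0.03},{"x":0.0,"y":-0.03,"z":0.0,"ax":0.02,"ay":-0.09,"az":-0.03}]'
python3 - <<'E'
from h import *
rows(JT+[0,0,.12]-.04*EX,.785); print(get_obs()["q"].round(3))
rows(SC+.0515*EY-.003*EX+[0,0,.065])
E
```

```text
t: 2.9
eef_pos: [0.6229, 0.0173, 0.2622]
tool_rot: [0.369, -0.07, 0.926, 0.046]
contact_force: [0.7, 1.0, -0.6]
gripper_width: -0.001
grasp_force: 0.0
t 2.9 at [0.6229 0.0173 0.2622] shift [ 0.0318 -0.0325  0.0016] turn [-0.0015 -0.0225 -0.0496]
[-0.762  0.105  0.735  2.266 -1.364  0.171  2.957]
t 2.9 at [0.6229 0.0173 0.2622] shift [0.1487 0.0133 0.0347] turn [ 0.018   0.7623 -0.0475]
```

The tilt reached its wrist limit here (q6 at 0.17): that close in, the arm is too folded. The final tilt needs a pose farther out and higher. I'll untilt now and test the farther pose.

```bash
python3 -m jog '[{"x":-0.02,"y":0,"z":-0.02,"ax":0,"ay":0.1,"az":0},{"x":-0.04,"y":0,"z":-0.02,"ax":0,"ay":0.22,"az":-0.01},{"x":-0.05,"y":0,"z":-0.02,"ax":0.01,"ay":0.34,"az":-0.02},{"x":-0.05,"y":0,"z":-0.02,"ax":0.01,"ay":0.46,"az":-0.03},{"x":-0.05,"y":0,"z":-0.02,"ax":0.02,"ay":0.58,"az":-0.04},{"x":-0.05,"y":-0.02,"z":-0.02,"ax":0.02,"ay":0.7,"az":-0.05},{"x":-0.05,"y":-0.03,"z":-0.02,"ax":0.02,"ay":0.76,"az":-0.05},{"x":-0.05,"y":-0.03,"z":-0.02,"ax":0.02,"ay":0.76,"az":-0.05}]'
python3 - <<'E'
from h import *
print(get_obs()["q"].round(3)); rows(JT+[0,0,.20]+.17*EX,0)
E
```

```text
t: 3.7
eef_pos: [0.6526, -0.0107, 0.3104]
tool_rot: [0.0, -0.101, 0.995, -0.002]
contact_force: [0.1, 0.1, 0.3]
gripper_width: 0.003
grasp_force: 0.0
[-0.71   0.519  0.946  1.56  -0.429  1.285  2.069]
t 3.7 at [ 0.6526 -0.0107  0.3104] shift [-0.1634  0.0021 -0.0076] turn [-0.0035 -0.0003  0.0019]
```

```bash
python3 -m jog '[{"x":-0.04,"y":0,"z":0,"ax":0,"ay":0,"az":0},{"x":-0.08,"y":0,"z":0,"ax":0,"ay":0,"az":0},{"x":-0.12,"y":0,"z":0,"ax":0,"ay":-0.06,"az":0},{"x":-0.16,"y":0,"z":0,"ax":0,"ay":-0.18,"az":0},{"x":-0.18,"y":0,"z":0,"ax":0,"ay":-0.3,"az":0},{"x":-0.19,"y":0,"z":0,"ax":0,"ay":-0.42,"az":0},{"x":-0.19,"y":0,"z":0,"ax":0,"ay":-0.54,"az":0},{"x":-0.19,"y":0,"z":0,"ax":0,"ay":-0.66,"az":0},{"x":-0.19,"y":0,"z":0,"ax":0,"ay":-0.75,"az":0},{"x":-0.19,"y":0,"z":0,"ax":0,"ay":-0.75,"az":0}]'
python3 - <<'E'
from h import *
print(get_obs()["q"].round(3)); rows(JT+[0,0,.20]-.10*EX)
snap("side","s1",k=1.5)
E
```

```text
t: 4.7
eef_pos: [0.8341, 0.0265, 0.3098]
tool_rot: [0.365, -0.092, 0.926, 0.037]
contact_force: [0.3, -0.0, -0.2]
gripper_width: -0.004
grasp_force: 0.0
[-0.525  0.439  0.612  1.746 -0.971  0.421  2.5  ]
t 4.7 at [0.8341 0.0265 0.3098] shift [ 0.2076  0.0018 -0.2053] turn [ 0.0011  0.7519 -0.0013]
```

View pics/s1.png

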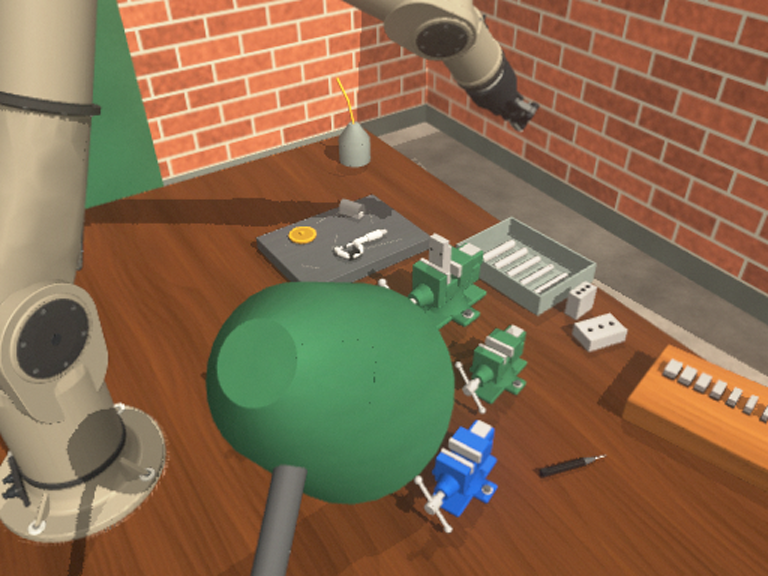

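The farther pose reaches a 0.75 tilt within limits (gripper at (520,110), scene untouched). Back to above the bar ball.

```bash
python3 -m jog '[{"x":0.01,"y":0,"z":-0.02,"ax":0,"ay":0.12,"az":0},{"x":0.03,"y":0,"z":-0.04,"ax":0,"ay":0.24,"az":0},{"x":0.06,"y":0,"z":-0.06,"ax":0,"ay":0.36,"az":0},{"x":0.09,"y":0,"z":-0.09,"ax":0,"ay":0.48,"az":0},{"x":0.12,"y":0,"z":-0.12,"ax":0,"ay":0.6,"az":0},{"x":0.15,"y":0,"z":-0.15,"ax":0,"ay":0.72,"az":0},{"x":0.18,"y":0.001,"z":-0.18,"ax":0,"ay":0.752,"az":0},{"x":0.208,"y":0.002,"z":-0.205,"ax":0,"ay":0.752,"az":0},{"x":0.208,"y":0.002,"z":-0.205,"ax":0,"ay":0.752,"az":0},{"x":0.208,"y":0.002,"z":-0.205,"ax":0,"ay":0.752,"az":0}]'
python3 - <<'E'
from h import *
print(get_obs()["q"].round(3)); rows(SC+.053*EY-.004*EX+[0,0,.055])
E
```

```text
t: 5.75
eef_pos: [0.5511, -0.0296, 0.3206]
tool_rot: [0.002, -0.099, 0.995, -0.002]
contact_force: [0.4, 0.2, 1.3]
gripper_width: -0.002
grasp_force: 0.0
[-0.904  0.304  1.066  1.789 -0.281  1.21   2.012]
t 5.75 at [ 0.5511 -0.0296  0.3206] shift [0.005  0.0545 0.1954] turn [-0.0041  0.003  -0.0017]
```

```bash
python3 -m jog '[{"x":0.005,"y":0.03,"z":0.02,"ax":0,"ay":0,"az":0},{"x":0.005,"y":0.054,"z":0.05,"ax":0,"ay":0,"az":0},{"x":0.005,"y":0.054,"z":0.09,"ax":0,"ay":0,"az":0},{"x":0.005,"y":0.054,"z":0.13,"ax":0,"ay":0,"az":0},{"x":0.005,"y":0.054,"z":0.165,"ax":0,"ay":0,"az":0},{"x":0.005,"y":0.054,"z":0.195,"ax":-0.004,"ay":0.003,"az":-0.002},{"x":0.005,"y":0.054,"z":0.195,"ax":-0.004,"ay":0.003,"az":-0.002},{"x":0.005,"y":0.054,"z":0.195,"ax":-0.004,"ay":0.003,"az":-0.002}]'
python3 - <<'E'
from h import *
print(get_obs()["q"].round(3)); rows(SC+.053*EY-.004*EX+[0,0,.055])
a=cv2.resize(read_camera("top")[80:230,190:330],None,fx=2.8,fy=2.8,interpolation=2);b=cv2.resize(read_camera("side")[110:235,230:350],None,fx=3.3,fy=3.3,interpolation=2)
c=np.zeros((420,792,3),np.uint8);c[:a.shape[0],:392]=a[:,:392];c[:b.shape[0],396:792]=b;cv2.imwrite("pics/c1.png",c[:,:,::-1])
E
```

```text
t: 6.55
eef_pos: [0.5369, 0.0217, 0.1244]
tool_rot: [-0.0, -0.1, 0.995, -0.0]
contact_force: [1.1, -0.6, -1.0]
gripper_width: 0.002
grasp_force: 0.0
[-0.805  0.52   0.855  2.022 -0.53   0.834  2.126]
t 6.55 at [0.5369 0.0217 0.1244] shift [ 0.0005  0.0007 -0.0006] turn [-0.0004 -0.0009  0.0011]
```

View pics/c1.png

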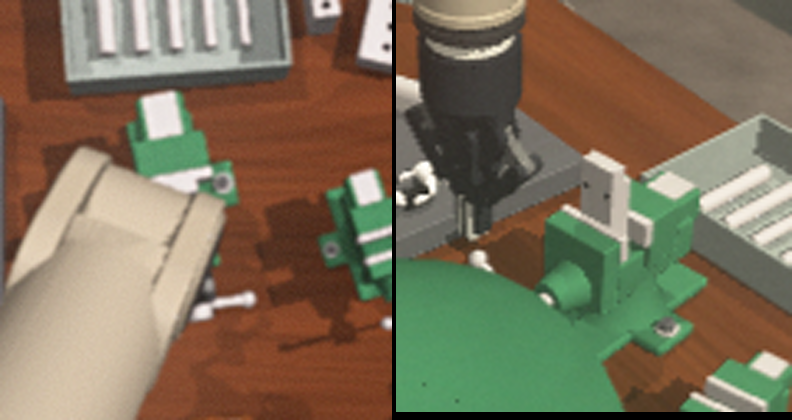

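The picture shows the shut fingers at (473,225), right above the ball at (480,258). Pressing along the arc.

```bash
python3 -m jog '[{"x":0,"y":0.001,"z":0.01,"ax":0,"ay":0,"az":0},{"x":0,"y":0.002,"z":0.018,"ax":0,"ay":0,"az":0},{"x":0,"y":0.004,"z":0.023,"ax":0,"ay":0,"az":0},{"x":0,"y":0.006,"z":0.028,"ax":0,"ay":0,"az":0},{"x":0,"y":0.007,"z":0.033,"ax":0,"ay":0,"az":0},{"x":0,"y":0.008,"z":0.038,"ax":0,"ay":0,"az":0},{"x":0.001,"y":0.009,"z":0.043,"ax":0,"ay":0,"az":0},{"x":0.001,"y":0.009,"z":0.048,"ax":0,"ay":0,"az":0},{"x":0.001,"y":0.009,"z":0.048,"ax":0,"ay":0,"az":0}]'; python3 -c "
from h import *
o=get_obs();print(o['contact_force'],o['q'].round(2),o['eef_pos'])"
```

```text
t: 7.55
eef_pos: [0.5321, 0.0301, 0.0751]
tool_rot: [-0.001, -0.1, 0.995, 0.0]
contact_force: [-0.6, -0.7, 0.6]
gripper_width: -0.001
grasp_force: 0.0
[-0.60073149 -0.73809705  0.58807768] [-0.76  0.58  0.78  2.06 -0.61  0.74  2.17] [0.53210255 0.03013165 0.07512646]
```

```bash
python3 -m jog '[{"x":0,"y":-0.001,"z":0.005,"ax":0,"ay":0,"az":0},{"x":0,"y":-0.001,"z":0.01,"ax":0,"ay":0,"az":0},{"x":0,"y":-0.003,"z":0.015,"ax":0,"ay":0,"az":0},{"x":0,"y":-0.004,"z":0.02,"ax":0,"ay":0,"az":0},{"x":0,"y":-0.006,"z":0.025,"ax":0,"ay":0,"az":0},{"x":0.001,"y":-0.008,"z":0.029,"ax":0,"ay":0,"az":0},{"x":0.001,"y":-0.011,"z":0.033,"ax":0,"ay":0,"az":0},{"x":0.001,"y":-0.014,"z":0.037,"ax":0,"ay":0,"az":0},{"x":0.001,"y":-0.017,"z":0.041,"ax":0,"ay":0,"az":0},{"x":0.001,"y":-0.02,"z":0.043,"ax":0,"ay":0,"az":0},{"x":0.001,"y":-0.02,"z":0.043,"ax":0,"ay":0,"az":0}]'
python3 - <<'E'
from h import *
o=get_obs();p=o['eef_pos'];print(o['q'].round(2),(p-SC)@EX,(p-SC)@EY,p[2]-.07)
E
```

```text
t: 8.65
eef_pos: [0.5354, 0.0103, 0.0325]
tool_rot: [-0.001, -0.1, 0.995, 0.0]
contact_force: [-0.2, 0.8, 0.1]
gripper_width: 0.001
grasp_force: 0.2
[-0.66  0.65  0.7   2.07 -0.68  0.67  2.26] -0.007228047607335271 0.04148100938542144 -0.03753791059747205
```

```bash
python3 -m jog '[{"x":0.002,"y":0.005,"z":-0.03,"ax":0,"ay":0,"az":0},{"x":0.002,"y":0.01,"z":-0.07,"ax":0,"ay":0,"az":0},{"x":0.002,"y":0.02,"z":-0.11,"ax":0,"ay":0,"az":0},{"x":0.002,"y":0.04,"z":-0.15,"ax":0,"ay":0,"az":0},{"x":0.002,"y":0.07,"z":-0.18,"ax":0,"ay":0,"az":0},{"x":0.002,"y":0.11,"z":-0.18,"ax":0,"ay":0,"az":0},{"x":0.002,"y":0.13,"z":-0.18,"ax":0,"ay":0,"az":0}]' 1
python3 - <<'E'
from h import *
print(get_obs()["q"].round(3)); rows(JT+[0,0,.12])
a=cv2.resize(read_camera("top")[80:230,190:330],None,fx=2.8,fy=2.8,interpolation=2);b=cv2.resize(read_camera("side")[110:235,230:350],None,fx=3.3,fy=3.3,interpolation=2)
c=np.zeros((420,792,3),np.uint8);c[:a.shape[0],:392]=a[:,:392];c[:b.shape[0],396:792]=b;cv2.imwrite("pics/c2.png",c[:,:,::-1])
E
```

```text
t: 9.35
eef_pos: [0.5075, 0.1409, 0.2138]
tool_rot: [0.001, -0.102, 0.995, 0.002]
contact_force: [-0.3, -0.6, -0.9]
gripper_width: 1.002
grasp_force: 0.0
[-1.171  0.379  0.997  1.974 -0.385  0.989  1.786]
t 9.35 at [0.5075 0.1409 0.2138] shift [-0.1047 -0.1754 -0.0246] turn [0.003  0.0014 0.0046]
```

View pics/c2.png

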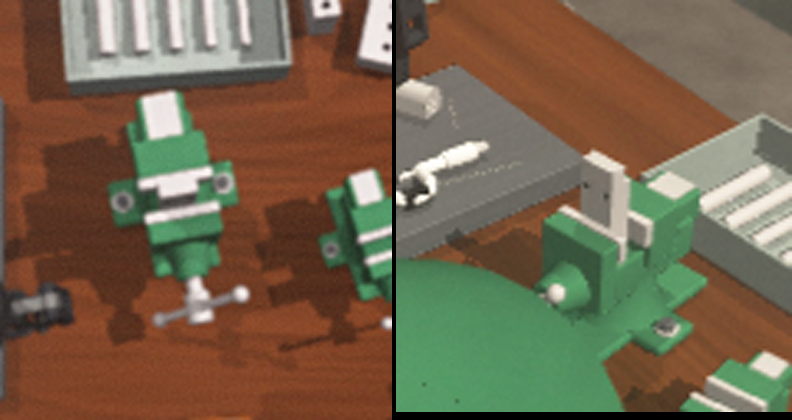

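The left ball is now low at (160,321) in the top crop, the right one is up at (240,294) and seen in the side crop at (555,293). The section still stands at (605,190). Next: check the bar angle and the section's position.

```bash
python3 - <<'E'
from h import *
T=lambda u,v:("top",190+u/2.8-.4,80+v/2.8-.4)
S=lambda u,v:("side",230+(u-396)/3.3-.4,110+v/3.3-.4)
b,e=tri(S(555,293),T(240,294));r=b-SC;print(b,e,r@EX,r@EY,r[2]);a=np.arctan2(r[2],-(r@EY));print("handle",np.radians(55)+a)
l=onz(*T(160,321),.07-.041)-SC;print("left",l@EX,l@EY)
for n,p in dict(nl=(583,160),fl=(596,151),fr=(629,168),nr=(614,175)).items():
  q=onz(*S(*p),.17)-JT;print(n,(q@EX).round(4),(q@EY).round(4))
print([((lambda q:(round(q@EX,4),round(q@EY,4)))(onz(*T(*p),.17)-JT)) for p in((158,182),(198,175),(178,170))])
E
```

```text
[ 0.55530762 -0.06509051  0.11581302] 0.0023836794943022273 -0.0026741689218536253 -0.0363845046185495 0.04581302251875835
handle 1.85953572646878
left -0.004105897848390695 0.036251539776188245
nl -0.0146 0.0165
fl 0.0019 0.0176
fr 0.0021 -0.0165
nr -0.0131 -0.0145
[(np.float64(0.0018), np.float64(0.0183)), (np.float64(0.0017), np.float64(-0.0162)), (np.float64(0.009), np.float64(-0.0003))]
```

Handle ≈ 1.86 rad, and the section is centred at about (−2, +0.7) mm from jaw_top. Moving above it with the fingers open.

```bash
python3 -m jog '[{"x":-0.01,"y":-0.02,"z":-0.03,"ax":0,"ay":0,"az":0},{"x":-0.03,"y":-0.05,"z":-0.05,"ax":0,"ay":0,"az":0},{"x":-0.05,"y":-0.09,"z":-0.05,"ax":0,"ay":0,"az":0},{"x":-0.07,"y":-0.12,"z":-0.05,"ax":0,"ay":0,"az":0},{"x":-0.09,"y":-0.15,"z":-0.04,"ax":0.003,"ay":0.001,"az":0.005},{"x":-0.103,"y":-0.175,"z":-0.025,"ax":0.003,"ay":0.001,"az":0.005},{"x":-0.103,"y":-0.175,"z":-0.025,"ax":0.003,"ay":0.001,"az":0.005},{"x":-0.103,"y":-0.175,"z":-0.025,"ax":0.003,"ay":0.001,"az":0.005}]' 1
python3 - <<'E'
from h import *
print(get_obs()["q"].round(3)); rows(JT+[0,0,.009]-.002*EX+.0007*EY)
E
```

```text
t: 10.25
eef_pos: [0.6431, -0.0156, 0.2371]
tool_rot: [-0.001, -0.096, 0.995, -0.001]
contact_force: [-0.5, 1.4, 0.5]
gripper_width: 0.999
grasp_force: 0.0
[-0.696  0.569  0.92   1.671 -0.484  1.151  2.116]
t 10.25 at [ 0.6431 -0.0156  0.2371] shift [-0.002   0.0063  0.1101] turn [-0.0026 -0.0031 -0.007 ]
```

```bash
python3 -m jog '[{"x":0,"y":0,"z":0.01,"ax":0,"ay":0,"az":0},{"x":0,"y":0,"z":0.02,"ax":0,"ay":0,"az":0},{"x":0,"y":0,"z":0.02,"ax":0,"ay":0,"az":0}]'
python3 - <<'E'
from h import *
rows(JT+[0,0,.009]-.002*EX+.0007*EY)
E
```

```text
t: 10.55
eef_pos: [0.6423, -0.0118, 0.2159]
tool_rot: [-0.002, -0.099, 0.995, -0.0]
contact_force: [-0.9, 0.1, -0.6]
gripper_width: 1.003
grasp_force: 0.0
t 10.55 at [ 0.6423 -0.0118  0.2159] shift [-0.0021  0.0022  0.0889] turn [-0.0004 -0.0041 -0.0019]
```

```bash
python3 -m jog '[{"x":-0.002,"y":0.002,"z":0.015,"ax":0,"ay":-0.004,"az":-0.002},{"x":-0.002,"y":0.002,"z":0.03,"ax":0,"ay":-0.004,"az":-0.002},{"x":-0.002,"y":0.002,"z":0.045,"ax":0,"ay":-0.004,"az":-0.002},{"x":-0.002,"y":0.002,"z":0.06,"ax":0,"ay":-0.004,"az":-0.002},{"x":-0.002,"y":0.002,"z":0.075,"ax":0,"ay":-0.004,"az":-0.002},{"x":-0.002,"y":0.002,"z":0.085,"ax":0,"ay":-0.004,"az":-0.002},{"x":-0.002,"y":0.002,"z":0.089,"ax":0,"ay":-0.004,"az":-0.002},{"x":-0.002,"y":0.002,"z":0.089,"ax":0,"ay":-0.004,"az":-0.002},{"x":-0.002,"y":0.002,"z":0.089,"ax":0,"ay":-0.004,"az":-0.002},{"x":-0.002,"y":0.002,"z":0.089,"ax":0,"ay":-0.004,"az":-0.002}]'
python3 - <<'E'
from h import *
rows(JT+[0,0,.009]-.002*EX+.0007*EY);print(get_obs()["q"].round(3))
snap("side","s3",(230,100,350,225),4)
E
```

```text
t: 11.55
eef_pos: [0.6456, -0.0112, 0.1294]
tool_rot: [0.002, -0.099, 0.995, -0.001]
contact_force: [0.3, -0.0, 0.1]
gripper_width: 1.0
grasp_force: 0.0
t 11.55 at [ 0.6456 -0.0112  0.1294] shift [0.0016 0.0022 0.0024] turn [-0.0018  0.0037 -0.0016]
[-0.638  0.677  0.823  1.761 -0.592  0.966  2.194]
```

View pics/s3.png

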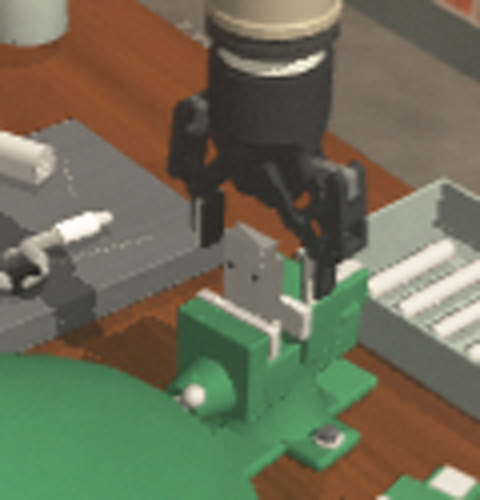

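The open fingers straddle the section: left pad at (207,220), right at (320,270), section between at (250,265). Closing.

```bash
python3 -m jog '[{"x":0.001,"y":0.001,"z":0.002,"ax":0,"ay":0,"az":0},{"x":0.001,"y":0.001,"z":0.002,"ax":0,"ay":0,"az":0},{"x":0.001,"y":0.001,"z":0.002,"ax":0,"ay":0,"az":0},{"x":0.001,"y":0.001,"z":0.002,"ax":0,"ay":0,"az":0},{"x":0.001,"y":0.001,"z":0.002,"ax":0,"ay":0,"az":0},{"x":0.001,"y":0.001,"z":0.002,"ax":0,"ay":0,"az":0},{"x":0.001,"y":0.001,"z":0.002,"ax":0,"ay":0,"az":0},{"x":0.001,"y":0.001,"z":0.002,"ax":0,"ay":0,"az":0},{"x":0.001,"y":0.001,"z":0.002,"ax":0,"ay":0,"az":0},{"x":0.001,"y":0.001,"z":0.002,"ax":0,"ay":0,"az":0}]' 0 100
```

```text
t: 12.6
eef_pos: [0.6438, -0.0097, 0.1268]
tool_rot: [0.001, -0.099, 0.995, -0.0]
contact_force: [-3.2, 3.3, 5.6]
gripper_width: 0.364
grasp_force: 98.8
```

Gripped (0.364 × 85 mm ≈ 31 mm). Drawing it straight up.

```bash
python3 -m jog '[{"x":0,"y":0,"z":-0.005,"ax":0,"ay":0,"az":0},{"x":0,"y":0,"z":-0.012,"ax":0,"ay":0,"az":0},{"x":0,"y":0,"z":-0.02,"ax":0,"ay":0,"az":0},{"x":0,"y":0,"z":-0.03,"ax":0,"ay":0,"az":0},{"x":0,"y":0,"z":-0.04,"ax":0,"ay":0,"az":0},{"x":0,"y":0,"z":-0.05,"ax":0,"ay":0,"az":0},{"x":0,"y":0,"z":-0.06,"ax":0,"ay":0,"az":0},{"x":0,"y":0,"z":-0.07,"ax":0,"ay":0,"az":0},{"x":0,"y":0,"z":-0.075,"ax":0,"ay":0,"az":0},{"x":0,"y":0,"z":-0.075,"ax":0,"ay":0,"az":0},{"x":0,"y":0,"z":-0.075,"ax":0,"ay":0,"az":0}]'
python3 - <<'E'
from h import *
print(get_obs()["q"].round(3));rows([.8341,.0265,.3098],.75)
snap("side","s4",(230,90,350,215),4)
E
```

```text
t: 13.7
eef_pos: [0.6435, -0.0101, 0.2014]
tool_rot: [0.001, -0.099, 0.995, -0.001]
contact_force: [0.1, -0.3, -4.6]
gripper_width: 0.361
grasp_force: 99.0
[-0.685  0.599  0.891  1.709 -0.519  1.085  2.139]
t 13.7 at [ 0.6435 -0.0101  0.2014] shift [-0.1943 -0.0019 -0.108 ] turn [-0.0018 -0.748  -0.0009]
```

View pics/s4.png

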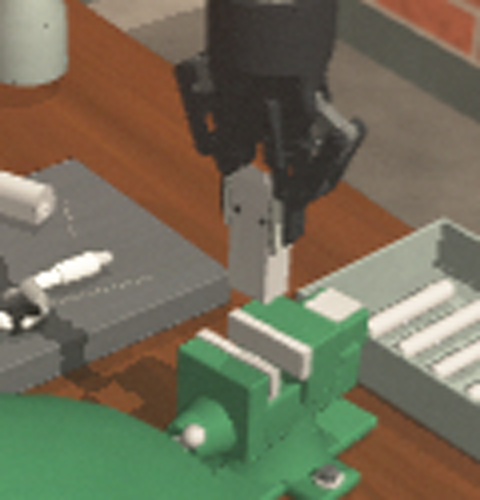

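The section hangs upright from the fingers with its foot at (260,300), clear above the jaws, and the load reads 4.6 N. Now up and out, tipping it over at the tested pose.

```bash
python3 -m jog '[{"x":0,"y":0,"z":-0.02,"ax":0,"ay":0,"az":0},{"x":0,"y":0,"z":-0.045,"ax":0,"ay":0,"az":0},{"x":-0.01,"y":0,"z":-0.07,"ax":0,"ay":0,"az":0},{"x":-0.03,"y":0,"z":-0.095,"ax":0,"ay":0,"az":0},{"x":-0.055,"y":0,"z":-0.108,"ax":0,"ay":0,"az":0},{"x":-0.085,"y":-0.001,"z":-0.108,"ax":0,"ay":0,"az":0},{"x":-0.115,"y":-0.001,"z":-0.108,"ax":0,"ay":-0.03,"az":0},{"x":-0.14,"y":-0.002,"z":-0.108,"ax":0,"ay":-0.08,"az":0},{"x":-0.165,"y":-0.002,"z":-0.108,"ax":0,"ay":-0.15,"az":0},{"x":-0.185,"y":-0.002,"z":-0.108,"ax":0,"ay":-0.22,"az":0},{"x":-0.194,"y":-0.002,"z":-0.108,"ax":0,"ay":-0.29,"az":0},{"x":-0.194,"y":-0.002,"z":-0.108,"ax":0,"ay":-0.34,"az":0}]'
python3 - <<'E'
from h import *
print(get_obs()["q"].round(3));rows([.8341,.0265,.3098],.75)
E
```

```text
t: 14.95
eef_pos: [0.8341, 0.0265, 0.3081]
tool_rot: [0.169, -0.098, 0.981, 0.016]
contact_force: [-0.2, 0.8, -4.0]
gripper_width: 0.36
grasp_force: 99.5
[-0.593  0.653  0.854  1.384 -0.671  1.023  2.117]
t 14.95 at [0.8341 0.0265 0.3081] shift [-0.0006 -0.     -0.0016] turn [-2.300e-03 -4.079e-01 -1.000e-04]
```

```bash
python3 -m jog '[{"x":0,"y":0,"z":0,"ax":0,"ay":-0.06,"az":0},{"x":0,"y":0,"z":0,"ax":0,"ay":-0.12,"az":0},{"x":0,"y":0,"z":0,"ax":0,"ay":-0.18,"az":0},{"x":0,"y":0,"z":0,"ax":0,"ay":-0.24,"az":0},{"x":0,"y":0,"z":0,"ax":0,"ay":-0.3,"az":0},{"x":0,"y":0,"z":0,"ax":0,"ay":-0.35,"az":0},{"x":0,"y":0,"z":0,"ax":0,"ay":-0.39,"az":0},{"x":0,"y":0,"z":0,"ax":0,"ay":-0.42,"az":0},{"x":0,"y":0,"z":0,"ax":0,"ay":-0.42,"az":0},{"x":0,"y":0,"z":0,"ax":0,"ay":-0.42,"az":0},{"x":0,"y":0,"z":0,"ax":0,"ay":-0.42,"az":0},{"x":0,"y":0,"z":0,"ax":0,"ay":-0.42,"az":0}]'
python3 - <<'E'
from h import *
o=get_obs();print(o["q"].round(3),np.abs(o["joint_vel"]).max());rows([.8341,.0265,.3098],.75)
u,v=proj("side",o["eef_pos"]);u,v=int(u),int(v);print(u,v)
snap("side","s5",(u-60,v-50,u+60,v+60),4)
E
```

```text
t: 16.15
eef_pos: [0.8342, 0.0264, 0.3101]
tool_rot: [0.37, -0.093, 0.924, 0.036]
contact_force: [0.2, 0.1, -4.5]
gripper_width: 0.358
grasp_force: 99.6
[-0.526  0.437  0.612  1.753 -0.995  0.408  2.526] 0.00434367161650362
t 16.15 at [0.8342 0.0264 0.3101] shift [0.0003 0.0001 0.0001] turn [-0.0023  0.012   0.0006]
346 83
```

View pics/s5.png

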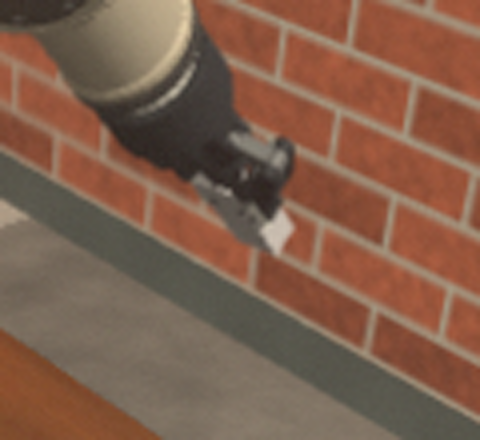

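The section is held tipped, its foot at crop (278,235) and near face along (195,185)–(265,250). Quick check that this matches the hand's axis (no slip in the pads).

```bash
python3 - <<'E'
from h import *
p=np.array(get_obs()["eef_pos"])
for t in(.45,.6,.75,.9,1.05):
    r=toolR(t).as_matrix();g=toolR(.762).as_matrix();c=p-.022*g[:,2]
    a=proj("side",c+.011*r[:,0]);b=proj("side",c+.011*r[:,0]+.06*r[:,2]);d=b-a
    print(t,np.degrees(np.arctan2(d[1],d[0])).round(1),((b-[286,33])*4).round())
print("seen",np.degrees(np.arctan2(65,70)))
E
```

```text
0.45 76.6 [237. 264.]
0.6 66.7 [246. 255.]
0.75 54.2 [254. 245.]
0.9 38.9 [261. 234.]
1.05 21.7 [268. 222.]
seen 42.87890360333855
```

The section's axis reads 0.75–0.86 rad against the allowed 0.52–1.05. It's still, and the heel is about 0.27 m up. Handing in.

```bash
python3 -c "
from station import *
print(hand_in())"
```

```text
the job is handed in; nothing more can be done
None
```

The job is handed in; the station gave no verdict. By my measurements the bar turned to about 1.86 rad, and the die section is held still, tipped roughly 45°, with its lowest edge about 15 cm above the jaw tops; I never touched the other things.

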